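Uncover the turned doll, draw it from the chuck and hold it upright

ROBOT

A 6-joint arm with a two-finger parallel gripper is mounted at the origin on the work surface. World frame = base frame: x ahead of the robot, y to its left, z up, the work surface at z = 0. Lengths are in mm, angles in rad, forces in N, time in s.
With the tool pointing down it reaches from about 350 to 975 mm from the base axis. Payload 7.1 kg.
Tool frame: the origin (TCP) lies at the very end of the fingers, on their centre line; the grasp point (between the pads) lies 19 mm behind it; z points along the fingers, y is the direction in which the jaws open and shut (so a half turn about z gives the same grasp; the last joint's range is limited). The gripper opens to 88 mm and grips with 3 to 60 N. Pads are 20 mm wide; open, the fingers measure 115 mm over their backs; the gripper's body (75 mm by 178 mm) begins 61 mm behind the grasp point.
Start: joints at [-1.289, 0.423, 1.63, -0, 1.089, -0.019], TCP at [185.196, -596.915, 222.675] pointing down, gripper open.
Joint ranges: [-3, 3], [-0.9, 2.11], [0.09, 2.58], [-1.31, 4.45], [0.11, 2.69], [-2.54, 2.54]. Speed limits (rad/s): [2.39, 2.39, 3.01, 3.14, 3.14, 3.14].

INTERFACE

Orientations are given as a rotation vector (axis times angle).
In Python, from workcell import * gives the robot as it stands.
- The arm moves only by the tool play_rows, never from a script. Its argument "plan" is text: rows parted by semicolons, each of 7 numbers parted by spaces: the finger opening in cm, from 0 to 8.78, then the shift along the tool's x, y, z in cm, then the turn, a rotation vector about the tool's x, y, z in degrees. A call has 1 to 20 rows; each row shifts and turns the commanded pose from where the row before left it, along the tool's axes as they then stand; what a row does not reach is not made up. A row lasts 1/8 s, in which the tool goes at most 62.5 mm and 10.7 degrees, less where a joint would pass 70% of its speed; a pose out of reach is approached as far as the arm can. A call is refused whole if a number of a shift passes 6.25 or a number of a turn 10.7, either way. A call with a gripper value outside its range is refused whole. The fingers move at their own pace and stop on an object; the grip force is fixed at half the most. Time passes only in rows, so rows that do not move let the fingers close. It gives the time, the measured TCP pose, the force and the opening at its end, in the units of the state.
- get_obs(): the state, without advancing time (a new reading comes with each control period).
- get_image(name): name is "scene" or "top"; returns a dict with "pixels" (480x640x3 uint8, red, green, blue), "range_z" (480x640 float32, mm along the optical axis (not along the pixel's ray), 0 where there is no reading), "fx", "fy", "cx", "cy" (pixels), "distortion" ([k1, k2, p1, p2, k3] as OpenCV has them; the pictures are not rectified), "eye" and "attitude" of the camera in the world. Camera axes: x right, y down, z forward; pixel columns grow to the right and rows downward; lengths in mm; the calibration is good to about 2 mm. A picture is of the moment at which its call begins.
- close_job(): hands the job in, once; it reports no verdict.
The state is a dict: "t": time; "qpos": joint angles; "qvel": joint speeds; "joint_torque": joint torques, N m; "ee_pos": TCP position; "orientation": TCP orientation; "ft_force": force on the tool from outside, world axes, zero at the start; "moment": the same for the moment, N m; "width": finger opening in mm.
Only numpy, scipy, OpenCV 4.12 (cv2) and the standard library are available. Lean on these libraries where they do the work, as an engineer would, in place of code of your own. Each camera call takes 0.05 s, during which the arm holds its last target. There are 200 camera calls.

TASK

Lift the cage-like chip guard off the lathe by the bar handle on its top and stand it upright on the bench with its middle at least 20 cm from the chuck's mouth. Then take the small turned wooden doll that sticks out of the chuck, draw it straight out, turn it upright with its round head up, and hold it there still in the gripper with its foot at least 16 cm above the bench: finish while holding it. Do not drop the doll, do not tip the guard over, and leave the gouge, the jar and the bowl where they are.

Things in the scene. Friction and masses are not known exactly. Their poses are not given: they have to be found in the camera images.
- lathe: Wood lathe headstock, fixed, no bed: brown wooden case (212 mm along x, 172 wide, 162 high, front face 75 mm behind the chuck's mouth) with a dark steel cup chuck (54 mm outside diameter, 52 long) on its front. Origin on the bench straight below the chuck's mouth; z up; +x is the level chuck axis, pointing out of the chuck away from the case (roughly to the robot's left, +y).
- lathe_mouth (a point): Centre of the chuck's round mouth, 90 mm above the bench. The bore is 36 mm in diameter and 48 mm deep; axes as the lathe's.
- guard: Loose chip guard, about 0.38 kg: steel bar cage, a tunnel open at both ends and below, 120 mm long (its x), 119 wide (its y), top bars at 145 mm, 101 mm clear inside. Stands over the doll, its x along the lathe's x within 4 degrees. The bench left (+y) of it, between jar and bowl, is bare: a good place to stand it is about x 0.56, y 0.23. Origin at the centre of its underside, z up.
- guard_handle (a point): Middle of the guard's wooden bar handle, 180 mm above the guard's foot: a bar 100 mm long along the guard's x, 16 mm thick across (y), 18 mm high, with 26 mm of free room below it over the top bars. It stands on two thin 8 mm posts 42 mm either side of the middle.
- doll: Plain wooden peg doll, 133 mm long, about 0.12 kg, level in the chuck (drooping up to 3 degrees) under the guard. Origin at the centre of its foot, +x along its axis to the head (out of the chuck). Spigot 35 mm diameter from 0 to 46 mm, loose in the bore (1 mm play), slides straight out; body 42 mm diameter from 46 to 95 mm, neck at 108; ball head 29 mm diameter centred at 118.5 mm.
- doll_grip (a point): Point on the doll's axis 80 mm from its foot, on the 42 mm thick body, 35 mm out of the mouth at the start, about 89 mm above the bench: the place to grip across. Axes as the doll's.
- gouge: Bystander: a turning gouge 280 mm long with a wooden handle and steel blade, lying at the far side of the bench. Origin at its underside near the ferrule, x towards the blade tip.
- jar: Bystander: a glass jar with a steel lid, 60 mm diameter, 85 mm high, on the robot's side of the bench. Origin at the centre of its underside.
- bowl: Bystander: a turned wooden bowl, 110 mm diameter at the rim, 45 mm high, at the far left of the bench. Origin at the centre of its underside.
There are look-alikes about, which are no part of the job. Several things have the shape of the guard; the one meant has the colours described above.

How it is judged:
By the outcome, as a careful person would: the job done as asked, in the order asked, and still so for the second after the job is handed in, while the arm keeps its last pose, push and grip.
It also fails if it takes over 56 s, if anything falls off the work surface, if the arm or the gripper's body presses on something with over 40 N, if the wrist force passes 120 N, or if a joint passes its speed limit or range.

## Working session

There is one attempt and no reset: what is moved stays moved. The work goes in short steps, Python scripts to look and compute and a tool call to move; the robot and the scene stay as the last step left them, time stands still between calls to the robot, and variables do not carry over. Pictures are saved under pics/ and viewed, about 8 in all and at most 12, crops included, and the job is handed in when it is done.

Besides the shell and the picture viewer there is one more tool, called after "Request:" as a command line: name --argument value ..., lists and objects as JSON in quotes. play_rows: Moves the arm, as the interface text tells. Its arguments: {"type":"object","properties":{"plan":{"type":"string"}},"required":["plan"]}

```bash
mkdir -p pics
cat > h.py <<'E'
from workcell import *
import numpy as np, cv2, pickle
from scipy.spatial.transform import Rotation as R
def snap(n,f):
    im=get_image(n); pickle.dump(im,open(f'pics/{f}.pkl','wb')); cv2.imwrite(f'pics/{f}.png',im['pixels'][:,:,::-1]); return im
def load(f): return pickle.load(open(f'pics/{f}.pkl','rb'))
def att(im):
    a=np.array(im['attitude'],float)
    return a if a.shape==(3,3) else R.from_rotvec(a).as_matrix()
def cloud(im):
    K=np.array([[im['fx'],0,im['cx']],[0,im['fy'],im['cy']],[0,0,1]])
    v,u=np.mgrid[0:480,0:640]
    p=cv2.undistortPoints(np.stack([u,v],-1).reshape(-1,1,2).astype(float),K,np.array(im['distortion'],float)).reshape(480,640,2)
    z=im['range_z'][...,None]
    c=np.concatenate([p*z,z],-1)
    w=c@att(im).T+np.array(im['eye']); w[im['range_z']==0]=np.nan
    return w
def proj(im,P):
    K=np.array([[im['fx'],0,im['cx']],[0,im['fy'],im['cy']],[0,0,1]]);A=att(im)
    c=(np.atleast_2d(P)-np.array(im['eye']))@A
    return cv2.projectPoints(c.reshape(-1,1,3),np.zeros(3),np.zeros(3),K,np.array(im['distortion'],float))[0].reshape(-1,2)
E
python3 - <<'E'
from h import *
for n in('scene','top'):
    im=snap(n,n+'0'); print(n,im['eye'],im['attitude'],im['fx'],im['distortion'])
print(get_obs())
E
```

```text
scene [1004.24694716 -427.67182703  754.96073765] [-2.21563042 -0.77663325  0.32972704] 484.8517928240479 [0.00852437 0.         0.         0.         0.        ]
top [ 422.41502641  103.012969   1027.46053536] [-2.10979059  2.15674249 -0.18268007] 536.4866659288318 [-0.05454351  0.          0.          0.          0.        ]
{'t': 0.1, 'qpos': array([-1.28901461e+00,  4.23772290e-01,  1.63057636e+00, -1.63044258e-05,
        1.08861912e+00, -1.89951313e-02]), 'qvel': array([ 0.00120147, -0.00285284, -0.00246023,  0.00074266,  0.00016756,
        0.00159757]), 'joint_torque': array([-4.10071925e-04, -5.45613563e+01, -2.74324590e+01,  6.45046681e-02,
        1.88161799e-02, -4.94146991e-05]), 'ee_pos': array([ 185.05061299, -596.46290732,  221.98914815]), 'orientation': array([-3.10478557e+00, -4.70488059e-01,  3.05351234e-04]), 'ft_force': array([-0.01107178,  0.49428949, -0.30102661]), 'moment': array([-0.06342021,  0.01673305,  0.03171414]), 'width': 87.66310929922128}
```

View pics/scene0.png

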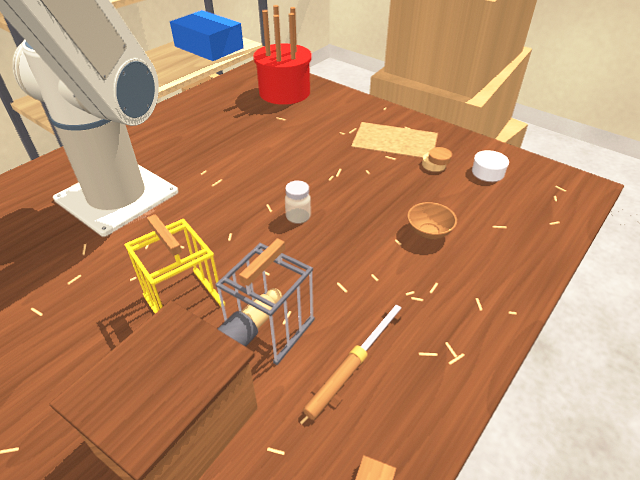

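View pics/top0.png

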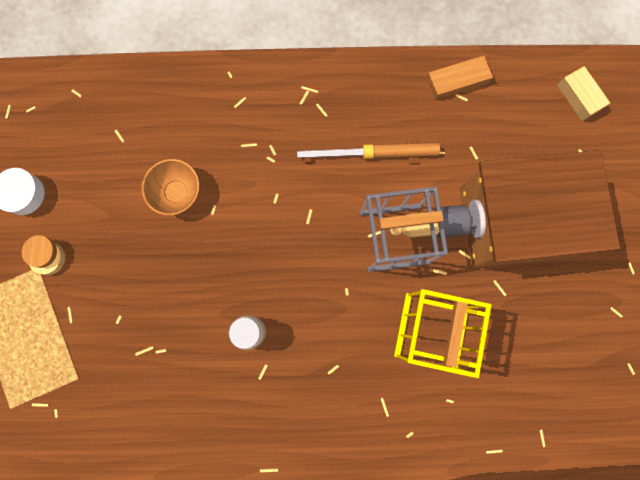

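Two things have the guard's shape: the yellow cage (scene 170,260 / top 450,333), which stands over nothing, and the steel-grey cage (scene 265,300 / top 408,228), which stands over the doll at the chuck. The grey one fits the description. The jar is at top 247,333, the bowl at 171,187 and the gouge at 370,152. Next I'll confirm with a crop and measure.

Run:
```python
from h import *
im=load('top0'); w=cloud(im); px=im['pixels'].astype(int)
c=im['pixels'][170:290,350:510,::-1]; cv2.imwrite('pics/crop1.png',cv2.resize(c,None,fx=5,fy=5,interpolation=cv2.INTER_CUBIC))
def ax(m,name):
    P=w[m]; mu=P.mean(0); d=np.linalg.eigh(np.cov(P[:,:2].T))[1][:,1]
    t=(P[:,:2]-mu[:2])@d; n=(P[:,:2]-mu[:2])@[-d[1],d[0]]
    q=lambda a:np.percentile(a,[1,99])
    mid=mu[:2]+d*q(t).mean()+np.array([-d[1],d[0]])*q(n).mean()
    print(name,m.sum(),'mid',mid.round(1),'z',np.percentile(P[:,2],[5,50,95]).round(1),'len',q(t).round(1),'wid',q(n).round(1),'ang',np.degrees(np.arctan2(d[1],d[0])).round(2))
reg=np.zeros((480,640),bool); reg[170:290,355:455]=1
z=w[...,2]
wood=(px[...,0]-px[...,2]>60)
ax(reg&(z>170)&(z<210)&wood,'handle')
ax(reg&(z>135)&(z<160)&~wood,'topbars')
ax(reg&(z>60)&(z<125)&wood,'doll top')
for n,(u,v) in dict(jar=(247,333),bowl=(171,187),yel=(455,335)).items(): print(n,w[v,u].round())
# lathe case
r2=np.zeros((480,640),bool); r2[140:290,470:640]=1
ax(r2&(z>155)&(z<170),'case')
im=load('scene0'); w=cloud(im); px=im['pixels'].astype(int); z=w[...,2]; wood=(px[...,0]-px[...,2]>60)
reg=np.zeros((480,640),bool); reg[225:370,215:320]=1
ax(reg&(z>170)&(z<210)&wood,'handle s'); ax(reg&(z>60)&(z<125)&wood,'doll s')
```

```text
handle 731 mid [574.5 -53.4] z [177.5 189.5 191.9] len [-50.8  49. ] wid [-8.9  7.3] ang 96.03
topbars 1407 mid [574.6 -54.1] z [142.2 145.7 148.3] len [-65.3  66.1] wid [-65.6  63.7] ang 85.18
doll top 441 mid [582.1 -64.7] z [ 88.7 100.9 109.3] len [-44.   63.4] wid [-31.5  10.1] ang 93.92
jar [401. 220.  84.]
bowl [684. 379.   6.]
yel [ 393. -113.  190.]
case 12599 mid [ 600.  -291.4] z [160.6 163.2 165.7] len [-105.6  102.5] wid [-85.5  82.7] ang 94.28
handle s 800 mid [579.1 -53.4] z [172.9 188.2 190.7] len [-45.3  53.9] wid [-6.2 11. ] ang 95.13
doll s 599 mid [552.8 -69.2] z [ 82.7 100.8 110.2] len [-40.4 115.5] wid [-62.   67.1] ang 157.9
```

View pics/crop1.png

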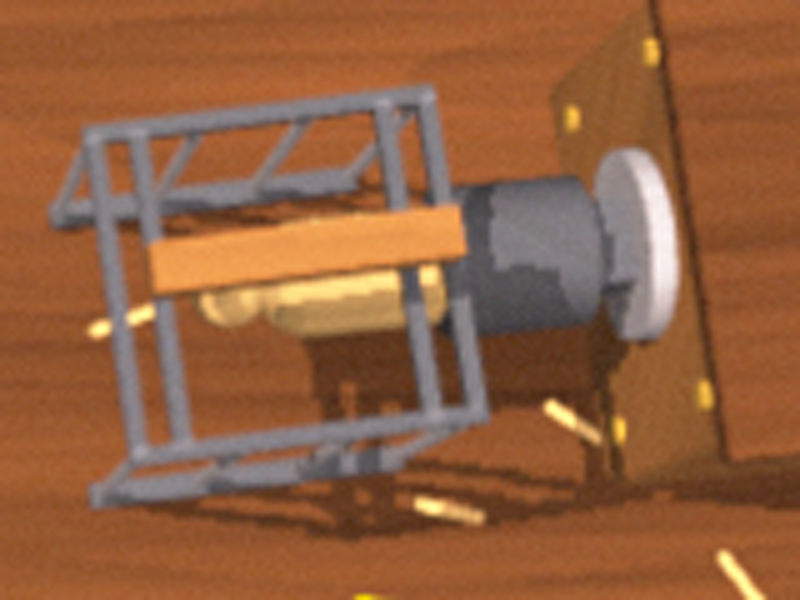

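The crop confirms it: steel-grey bars, wooden handle (crop 150–465, 210–290), with the doll below and its head at 230,305. Handle middle is about (575.5, −53.4, 180) with its axis at about 95.5°. I'll move above it first.

Request:
play_rows --plan "8.78 0 0 -4 0 0 0;8.78 0 0 -4 0 0 0;8.78 3.34 -2.52 0 0 0 0;8.78 3.34 -2.52 0 0 0 0;8.78 3.34 -2.52 0 0 0 0;8.78 3.34 -2.52 0 0 0 0;8.78 3.34 -2.52 0 0 0 0;8.78 3.34 -2.52 0 0 0 0;8.78 3.34 -2.52 0 0 0 0;8.78 3.34 -2.52 0 0 0 0;8.78 3.34 -2.52 0 0 0 0;8.78 3.34 -2.52 0 0 0 0;8.78 3.34 -2.52 0 0 0 0;8.78 3.34 -2.52 0 0 0 0;8.78 3.34 -2.52 0 0 0 0;8.78 3.34 -2.52 0 0 0 0;8.78 3.34 -2.52 0 0 0 0;8.78 3.34 -2.52 0 0 0 0"

```text
t: 2.35
ee_pos: [576.6, -52.2, 302.3]
orientation: [-3.106, -0.471, 0.001]
ft_force: [0.3, -0.1, -0.7]
width: 87.8
```

Request:
play_rows --plan "8.78 0 0 0 0 0 -9.8;8.78 0 0 0 0 0 -9.8;8.78 0 0 0 0 0 -9.8;8.78 0 0 0 0 0 -9.8;8.78 0 0 0 0 0 -9.8;8.78 0 0 0 0 0 -9.8;8.78 0 0 0 0 0 -9.8;8.78 0 0 0 0 0 -9.7;8.78 0 0 0 0 0 0;8.78 0 0 0 0 0 0"

```text
t: 3.6
ee_pos: [576.0, -53.5, 302.5]
orientation: [-2.115, -2.322, 0.0]
ft_force: [-0.6, -0.6, 0.3]
width: 87.4
```

```bash
cat >> h.py <<'E'
def need(target):
    o=get_obs(); M=R.from_rotvec(o['orientation']).as_matrix()
    print('t',o['t'],'pos',o['ee_pos'].round(1),'w',round(float(o['width']),1),'F',o['ft_force'].round(1),'q',o['qpos'].round(3))
    print('tool axes x',M[:,0].round(3),'y',M[:,1].round(3),'z',M[:,2].round(3),'yang',np.degrees(np.arctan2(M[1,1],M[0,1])).round(2))
    if target is not None: print('need tool mm',(M.T@(np.array(target)-o['ee_pos'])).round(1))
E
python3 - <<'E'
from h import *
need([575.5,-53.4,161])
E
```

```text
t 3.6 pos [576.  -53.5 302.5] w 87.4 F [-0.6 -0.6  0.3] q [-0.113  0.273  1.657  0.     1.213 -0.206]
tool axes x [-0.093  0.996  0.   ] y [ 0.996  0.093 -0.   ] z [-0.  0. -1.] yang 5.35
need tool mm [ 1.000e-01 -5.000e-01  1.415e+02]
```

Request:
play_rows --plan "8.78 0 0 2 0 0 0;8.78 0 0 2 0 0 0;8.78 0 0 2 0 0 0;8.78 0 0 2 0 0 0;8.78 0 0 2 0 0 0;8.78 0 0 2 0 0 0;8.78 0 0 1.1 0 0 0;8.78 0 0 1.0 0 0 0;8.78 0 0 0 0 0 0;5 0 0 0 0 0 0;3 0 0 0 0 0 0;0 0 0 0 0 0 0;0 0 0 0 0 0 0;0 0 0 0 0 0 0;0 0 0 0 0 0 0;0 0 0 0 0 0 0"

```text
t: 5.6
ee_pos: [576.1, -53.5, 161.7]
orientation: [-2.112, -2.326, 0.0]
ft_force: [-0.4, 0.5, 0.9]
width: 20.9
```

Run:
```python
from h import *
need([575.5,-53.4,161])
```

```text
t 5.6 pos [576.1 -53.5 161.7] w 20.9 F [-0.4  0.5  0.9] q [-0.113  0.433  1.779 -0.     0.929 -0.21 ]
tool axes x [-0.096  0.995 -0.   ] y [ 0.995  0.096 -0.   ] z [-0. -0. -1.] yang 5.53
need tool mm [ 0.2 -0.6  0.7]
```

Request:
play_rows --plan "0 0 0 0 0 0 0;0 0 0 0 0 0 0;0 0 0 -0.5 0 0 0;0 0 0 -0.5 0 0 0;0 0 0 -0.5 0 0 0;0 0 0 -0.5 0 0 0;0 0 0 0 0 0 0"

```text
t: 6.48
ee_pos: [576.4, -53.5, 182.2]
orientation: [2.111, 2.326, 0.001]
ft_force: [0.1, -0.3, -5.3]
width: 16.1
```

Request:
play_rows --plan "0 0 0 -1 0 0 0;0 0 0 -1.8 0 0 0;0 0 0 -2 0 0 0;0 0 0 -2 0 0 0;0 0 0 -2 0 0 0;0 0 0 -2 0 0 0;0 0 0 -2 0 0 0;0 0 0 -1 0 0 0;0 0 0 0 0 0 0"

```text
t: 7.6
ee_pos: [576.5, -53.5, 320.8]
orientation: [2.11, 2.325, 0.002]
ft_force: [0.5, 0.1, -4.7]
width: 15.8
```

Request:
play_rows --plan "0 0.6 0 0 0 0 0;0 1.2 0.1 0 0 0 0;0 1.8 0.1 0 0 0 0;0 1.8 0.1 0 0 0 0;0 1.8 0.1 0 0 0 0;0 1.8 0.1 0 0 0 0;0 1.8 0.1 0 0 0 0;0 1.8 0.1 0 0 0 0;0 1.8 0.1 0 0 0 0;0 1.8 0.1 0 0 0 0;0 1.8 0.1 0 0 0 0;0 1.8 0.1 0 0 0 0;0 1.8 0 0 0 0 0;0 1.8 0 0 0 0 0;0 1.8 0 0 0 0 0;0 1.5 0 0 0 0 0;0 1.0 0 0 0 0 0;0 0.6 0 0 0 0 0;0 0 0 0 0 0 0"

```text
t: 9.98
ee_pos: [559.8, 229.4, 319.6]
orientation: [2.111, 2.326, -0.0]
ft_force: [0.1, -0.1, -5.1]
width: 16.1
```

Run:
```python
from h import *
need([560,230,162])
snap('scene','scene1'); 
im=snap('top','top1')
```

```text
t 9.975 pos [559.8 229.4 319.6] w 16.1 F [ 0.1 -0.1 -5.1] q [ 0.369  0.3    1.579 -0.     1.262  0.272]
tool axes x [-0.097  0.995 -0.   ] y [ 0.995  0.097 -0.   ] z [-0. -0. -1.] yang 5.55
need tool mm [  0.6   0.3 157.6]
```

View pics/scene1.png

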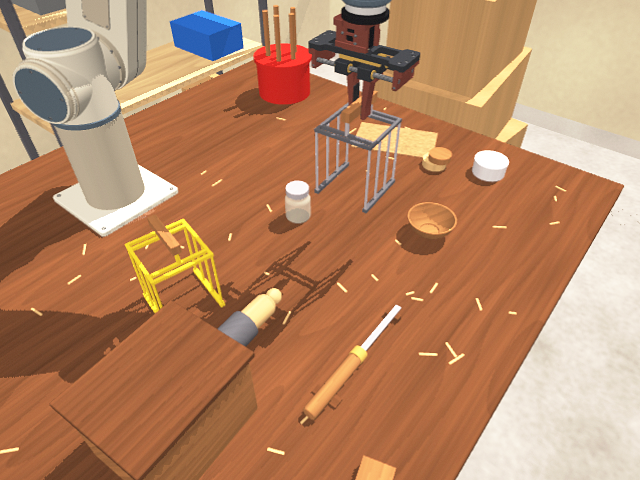

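The guard hangs upright from the gripper (scene 357,150) between jar and bowl, and the doll has stayed in the chuck (260,310). Lowering.

Request:
play_rows --plan "0 0 0 1 0 0 0;0 0 0 2 0 0 0;0 0 0 2 0 0 0;0 0 0 2 0 0 0;0 0 0 2 0 0 0;0 0 0 2 0 0 0;0 0 0 1.6 0 0 0;0 0 0 1 0 0 0;0 0 0 0.6 0 0 0;0 0 0 0.4 0 0 0;0 0 0 0.3 0 0 0;0 0 0 0.3 0 0 0;0 0 0 0.2 0 0 0;0 0 0 0.1 0 0 0;0 0 0 0.1 0 0 0;0 0 0 0 0 0 0;0 0 0 0 0 0 0"

```text
t: 12.2
ee_pos: [559.9, 229.3, 163.7]
orientation: [2.112, 2.326, 0.0]
ft_force: [0.5, 0.4, -5.1]
width: 15.9
```

Request:
play_rows --plan "0 0 0 0.1 0 0 0;0 0 0 0.1 0 0 0;0 0 0 0 0 0 0;0 0 0 0 0 0 0"

```text
t: 12.7
ee_pos: [559.7, 229.2, 161.6]
orientation: [-2.112, -2.326, 0.0]
ft_force: [0.2, 0.0, -5.0]
width: 15.7
```

Request:
play_rows --plan "0 0 0 0.1 0 0 0;0 0 0 0.05 0 0 0;0 0 0 0 0 0 0"

```text
t: 13.08
ee_pos: [560.0, 229.3, 161.5]
orientation: [2.111, 2.326, 0.001]
ft_force: [-3.3, -2.3, 6.5]
width: 15.5
```

Contact with the bench felt (+6.5 N). I'll release and rise.

Request:
play_rows --plan "1.8 0 0 0 0 0 0;2.5 0 0 0 0 0 0;4 0 0 0 0 0 0;6 0 0 0 0 0 0;8.78 0 0 0 0 0 0;8.78 0 0 0 0 0 0;8.78 0 0 0 0 0 0;8.78 0 0 -1 0 0 0;8.78 0 0 -2 0 0 0;8.78 0 0 -3 0 0 0;8.78 0 0 -3 0 0 0;8.78 0 0 -3 0 0 0;8.78 0 0 -2 0 0 0;8.78 0 0 0 0 0 0"

```text
t: 14.82
ee_pos: [560.7, 229.6, 302.5]
orientation: [2.11, 2.325, 0.006]
ft_force: [0.5, 1.2, -0.2]
width: 87.8
```

Run:
```python
from h import *
need(None)
S=snap('scene','scene2'); T=snap('top','top2')
for f,im in(('s',S),('t',T)):
    w=cloud(im); px=im['pixels'].astype(int); x,y,z=w[...,0],w[...,1],w[...,2]
    wood=(px[...,0]-px[...,2]>50)
    box=(y>-108)&(y<40)&(x>530)&(x<630)
    m=box&(z>65)&(z<118)&wood
    # axis fit: body part, cylinder radius 21 ; sphere head
    from scipy.optimize import least_squares
    P=w[m]; print(f,m.sum(),'y range',np.percentile(P[:,1],[1,99]).round(1))
    B=P[(P[:,1]<-72)]
    # params: x at y=-76, z, yaw slope, pitch slope
    def r(p):
        c=np.c_[p[0]+p[2]*(B[:,1]+76),B[:,1],p[1]+p[3]*(B[:,1]+76)]
        return np.hypot(B[:,0]-c[:,0],B[:,2]-c[:,2])-21
    s=least_squares(r,[580,89,-.08,0],loss='soft_l1'); print(' body',s.x.round(3),np.std(r(s.x)).round(2),len(B))
    H=P[P[:,1]>-45]
    s=least_squares(lambda p:np.linalg.norm(H-p,axis=1)-14.5,[575,-38,88],loss='soft_l1'); print(' head',s.x.round(1),len(H))
    g=(y>150)&(y<300)&(z>170)&(z<200)&(x>520)&(x<600)&wood
    print(' handle',np.nanmean(w[g],0).round(1),g.sum())
im=S['pixels'][90:350,200:450,::-1]; cv2.imwrite('pics/crop2.png',cv2.resize(im,None,fx=2.2,fy=2.2,interpolation=cv2.INTER_CUBIC))
```

```text
t 14.825 pos [560.7 229.6 302.5] w 87.8 F [ 0.5  1.2 -0.2] q [0.369 0.314 1.6   0.    1.224 0.272]
tool axes x [-0.096  0.995  0.001] y [0.995 0.096 0.004] z [ 0.004  0.002 -1.   ] yang 5.53
s 754 y range [-107.6  -34.5]
 body [ 5.86213e+02  8.74510e+01 -7.90000e-02 -4.90000e-02] 1.05 458
 head [583.8 -42.6  86.5] 75
 handle [564.9 223.7 185.6] 452
t 911 y range [-107.5  -31. ]
 body [ 5.8306e+02  8.8014e+01 -7.6000e-02 -4.6000e-02] 1.28 480
 head [580.2 -44.4  87.3] 131
 handle [554.8 225.1 189.4] 15
```

View pics/crop2.png

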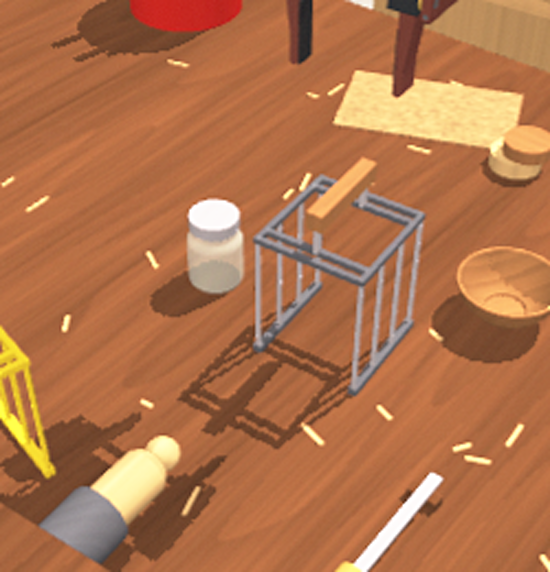

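The guard stands upright at about (557, 225), clear of the jar and bowl. The doll is free at crop 130,470. Next I'll fit the arm's planar kinematics from the recorded poses, to check that the upright hold is reachable.

Run:
```python
import numpy as np
D=[(.4238,1.6306,np.hypot(185.05,596.46),222.0),(.273,1.657,np.hypot(576,53.5),302.5),(.433,1.779,np.hypot(576.1,53.5),161.7),(.3,1.579,np.hypot(559.8,229.4),319.6),(.314,1.6,np.hypot(560.7,229.6),302.5)]
A=[];b=[]
for a,c,r,z in D:
    A+= [[1,0,np.sin(a),np.sin(a+c)],[0,1,np.cos(a),np.cos(a+c)]]; b+=[r,z]
s,res,rk,sv=np.linalg.lstsq(np.array(A),np.array(b),rcond=None); print('a,h-Lt,L1,L2',s.round(1),res,sv)
a,hL,L1,L2=s
from scipy.optimize import fsolve
for Lt in(200,250,300):
  h=hL+Lt
  for tilt in(0,15,25):
    for r,z in((650,320),(600,320),(700,320)):
      al=np.pi/2+np.radians(tilt)
      wr=r-Lt*np.sin(al)-a; wz=z-Lt*np.cos(al)-h
      d=np.hypot(wr,wz); c=(d*d-L1*L1-L2*L2)/(2*L1*L2)
      if abs(c)>1: print(Lt,tilt,r,z,'no');continue
      q3=np.arccos(c); q2=np.arctan2(wr,wz)-np.arctan2(L2*np.sin(q3),L1+L2*np.cos(q3))
      print(Lt,tilt,r,z,'q2 %.2f q3 %.2f q5 %.2f'%(q2,q3,al-q2-q3))
```

```text
a,h-Lt,L1,L2 [ 17.   51.6 434.2 479.8] [99.23749608] [3.21949655 3.09622055 0.19317194 0.10461757]
200 0 650 320 q2 0.25 q3 2.15 q5 -0.82
200 0 600 320 q2 0.15 q3 2.27 q5 -0.85
200 0 700 320 q2 0.34 q3 2.02 q5 -0.79
200 15 650 320 q2 0.17 q3 2.10 q5 -0.44
200 15 600 320 q2 0.06 q3 2.22 q5 -0.45
200 15 700 320 q2 0.27 q3 1.98 q5 -0.41
200 25 650 320 q2 0.14 q3 2.05 q5 -0.18
200 25 600 320 q2 0.03 q3 2.17 q5 -0.19
200 25 700 320 q2 0.24 q3 1.92 q5 -0.16
250 0 650 320 q2 0.27 q3 2.28 q5 -0.98
250 0 600 320 q2 0.19 q3 2.40 q5 -1.02
250 0 700 320 q2 0.36 q3 2.16 q5 -0.94
250 15 650 320 q2 0.14 q3 2.24 q5 -0.55
250 15 600 320 q2 0.03 q3 2.36 q5 -0.56
250 15 700 320 q2 0.24 q3 2.12 q5 -0.52
250 25 650 320 q2 0.09 q3 2.18 q5 -0.26
250 25 600 320 q2 -0.02 q3 2.30 q5 -0.27
250 25 700 320 q2 0.19 q3 2.06 q5 -0.24
300 0 650 320 q2 0.34 q3 2.40 q5 -1.17
300 0 600 320 q2 0.27 q3 2.52 q5 -1.22
300 0 700 320 q2 0.41 q3 2.28 q5 -1.11
300 15 650 320 q2 0.13 q3 2.37 q5 -0.67
300 15 600 320 q2 0.03 q3 2.49 q5 -0.68
300 15 700 320 q2 0.22 q3 2.25 q5 -0.64
300 25 650 320 q2 0.05 q3 2.31 q5 -0.35
300 25 600 320 q2 -0.07 q3 2.42 q5 -0.35
300 25 700 320 q2 0.15 q3 2.19 q5 -0.33
```

With the tool pointing radially, q5 would go out of range. Turning the doll up directly, with the tool ending along +y, gives q4 ≈ q5 ≈ 90°, well inside the ranges. So I'll approach above the doll, matching its droop of about 2.7° and yaw of 94.4°.

Request:
play_rows --plan "8.78 -1 0 0 0 0 0;8.78 -2.2 -0.05 0 0 0 0;8.78 -2.5 -0.05 0 0 0 0;8.78 -2.5 -0.05 0 0 0 0;8.78 -2.5 -0.05 0 0 0 0;8.78 -2.5 -0.05 0 0 0 0;8.78 -2.5 -0.05 0 0 0 0;8.78 -2.5 -0.05 0 0 0 0;8.78 -2.5 -0.05 0 0 0 0;8.78 -2.5 -0.05 0 0 0 0;8.78 -2.5 -0.05 0 0 0 0;8.78 -2.5 -0.05 0 0 0 0;8.78 -2 -0.05 0 0 0 0;8.78 -1.5 -0.05 0 0 1.1;8.78 0 0 0 0 -2.7 0;8.78 0 0 0 0 0 0;8.78 0 0 0 0 0 0"

```text
schema error: expected 7 numbers
```

Run:
```python
from h import *
need([583.3,-82,69])
```

```text
t 14.925 pos [559.5 229.2 299.9] w 88.0 F [-0.5  0.6 -0.5] q [0.369 0.316 1.602 0.    1.223 0.272]
tool axes x [-0.096  0.995 -0.   ] y [ 0.995  0.096 -0.   ] z [-0. -0. -1.] yang 5.53
need tool mm [-312.    -6.3  230.9]
```

One row was missing a number, so the whole plan was refused and nothing moved. Resending it.

Request:
play_rows --plan "8.78 -1 0 0 0 0 0;8.78 -2.2 -0.05 0 0 0 0;8.78 -2.5 -0.05 0 0 0 0;8.78 -2.5 -0.05 0 0 0 0;8.78 -2.5 -0.05 0 0 0 0;8.78 -2.5 -0.05 0 0 0 0;8.78 -2.5 -0.05 0 0 0 0;8.78 -2.5 -0.05 0 0 0 0;8.78 -2.5 -0.05 0 0 0 0;8.78 -2.5 -0.05 0 0 0 0;8.78 -2.5 -0.05 0 0 0 0;8.78 -2.5 -0.05 0 0 0 0;8.78 -2 -0.05 0 0 0 0;8.78 -1.5 -0.05 0 0 0 1.1;8.78 0 0 0 0 -2.7 0;8.78 0 0 0 0 0 0;8.78 0 0 0 0 0 0"

```text
t: 17.05
ee_pos: [583.9, -86.7, 300.1]
orientation: [2.11, 2.281, -0.049]
ft_force: [-0.7, 0.6, 0.7]
width: 88.1
```

Run:
```python
from h import *
need([583.3,-82,69])
```

```text
t 17.05 pos [583.9 -86.7 300.1] w 88.1 F [-0.7  0.6  0.7] q [-0.144  0.289  1.641 -0.048  1.203 -0.204]
tool axes x [-0.077  0.996 -0.046] y [ 0.997  0.078 -0.   ] z [ 0.003 -0.046 -0.999] yang 4.45
need tool mm [ 1.550e+01 -2.000e-01  2.307e+02]
```

Request:
play_rows --plan "8.78 1.55 0 1 0 0 0;8.78 0 0 2 0 0 0;8.78 0 0 2.5 0 0 0;8.78 0 0 2.5 0 0 0;8.78 0 0 2.5 0 0 0;8.78 0 0 2.5 0 0 0;8.78 0 0 2.5 0 0 0;8.78 0 0 2.5 0 0 0;8.78 0 0 2 0 0 0;8.78 0 0 1.5 0 0 0;8.78 0 0 1.05 0 0 0;8.78 0 0 0.5 0 0 0;8.78 0 0 0 0 0 0;8.78 0 0 0 0 0 0"

```text
t: 18.8
ee_pos: [584.0, -82.3, 69.8]
orientation: [2.11, 2.279, -0.049]
ft_force: [0.4, -0.0, 0.4]
width: 88.1
```

Run:
```python
from h import *
need([583.3,-82,69])
S=snap('scene','scene3'); T=snap('top','top3')
a=cv2.resize(S['pixels'][240:360,180:330],None,fx=3,fy=3,interpolation=cv2.INTER_CUBIC)
b=cv2.resize(T['pixels'][160:280,360:490],None,fx=2.6,fy=3,interpolation=cv2.INTER_CUBIC)
cv2.imwrite('pics/crop3.png',np.hstack([a,b])[:,:,::-1])
```

```text
t 18.8 pos [584.  -82.3  69.8] w 88.1 F [ 0.4 -0.   0.4] q [-0.136  0.579  1.802 -0.067  0.751 -0.164]
tool axes x [-0.077  0.996 -0.047] y [0.997 0.077 0.001] z [ 0.005 -0.047 -0.999] yang 4.43
need tool mm [ 0.4 -0.7  0.8]
```

View pics/crop3.png

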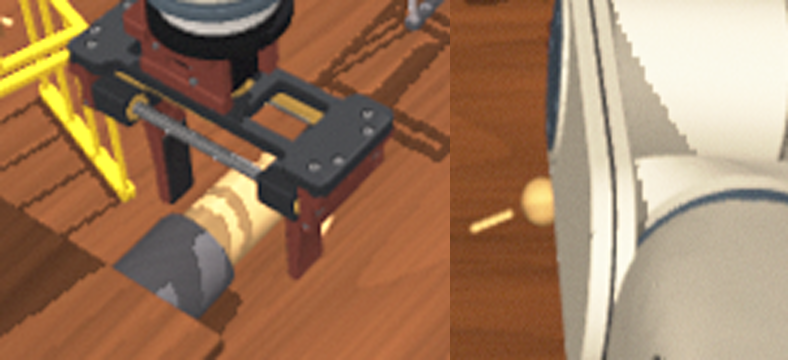

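The fingers straddle the body just outside the chuck, at crop left (175,190) and (300,260). Closing.

Request:
play_rows --plan "6 0 0 0 0 0 0;5 0 0 0 0 0 0;4.6 0 0 0 0 0 0;4.4 0 0 0 0 0 0;4.3 0 0 0 0 0 0;4.2 0 0 0 0 0 0;4.2 0 0 0 0 0 0"

```text
t: 19.77
ee_pos: [584.4, -82.2, 69.5]
orientation: [2.109, 2.279, -0.048]
ft_force: [2.8, 1.7, 0.6]
width: 42.2
```

Request:
play_rows --plan "3 0 0 0 0 0 0;2 0 0 0 0 0 0;0 0 0 0 0 0 0;0 0 0 0 0 0 0"

```text
t: 20.27
ee_pos: [584.4, -82.2, 69.5]
orientation: [2.109, 2.279, -0.048]
ft_force: [4.8, 3.6, 1.4]
width: 41.4
```

Run:
```python
from h import *
need(None)
```

```text
t 20.275 pos [584.4 -82.2  69.5] w 41.4 F [4.8 3.6 1.4] q [-0.136  0.58   1.801 -0.067  0.75  -0.164]
tool axes x [-0.077  0.996 -0.047] y [0.997 0.078 0.002] z [ 0.005 -0.047 -0.999] yang 4.45
```

Request:
play_rows --plan "0 0.3 0 -0.01 0 0 0;0 0.4 0 -0.02 0 0 0;0 0.5 0 -0.02 0 0 0;0 0 0 0 0 0 0"

```text
t: 20.78
ee_pos: [583.0, -70.3, 69.3]
orientation: [2.109, 2.28, -0.049]
ft_force: [4.8, -0.3, -0.3]
width: 41.3
```

Sliding freely. I'll keep drawing it out.

Request:
play_rows --plan "0 0.5 0 -0.02 0 0 0;0 0.6 0 -0.03 0 0 0;0 0.6 0 -0.03 0 0 0;0 0.6 0 -0.03 0 0 0;0 0.6 0 -0.03 0 0 0;0 0.6 0 -0.03 0 0 0;0 0 0 0 0 0 0"

```text
t: 21.65
ee_pos: [578.5, -34.6, 68.7]
orientation: [2.112, 2.282, -0.052]
ft_force: [-1.0, 0.2, -1.5]
width: 41.0
```

Request:
play_rows --plan "0 0.6 0 -0.03 0 0 0;0 1 0 -0.05 0 0 0;0 1.2 0 -0.06 0 0 0;0 1.5 0 -0.07 0 0 0;0 1.5 0 -0.07 0 0 0;0 1 0 -0.05 0 0 0;0 0 0 0 0 0 0"

```text
t: 22.52
ee_pos: [574.6, 33.4, 69.3]
orientation: [2.108, 2.282, -0.05]
ft_force: [-0.7, -0.2, -0.5]
width: 41.3
```

Run:
```python
from h import *
need(None)
```

```text
t 22.525 pos [574.6  33.4  69.3] w 41.3 F [-0.7 -0.2 -0.5] q [ 0.063  0.568  1.827 -0.069  0.747  0.035]
tool axes x [-0.079  0.996 -0.047] y [0.997 0.079 0.   ] z [ 0.004 -0.047 -0.999] yang 4.52
```

Out of the bore (116 mm of travel). Raise, then begin turning up.

Request:
play_rows --plan "0 0 0 -0.8 0 0 0;0 0 0 -1.5 0 0 0;0 0 0 -2 0 0 0;0 0 0 -2 0 0 0;0 0 0 -2 0 0 0;0 0 0 -2 0 0 0;0 0 0 -2 0 0 0;0 0 0 -2 0 0 0;0 0 0 -2 0 0 0;0 0 0 -2 0 0 0;0 0 0 -2 0 0 0;0 0 0 -2 0 0 0;0 0 0 -2 0 0 0;0 0 0 -2 0 0 0;0 0 0 -1.5 0 0 0;0 0 0 -0.7 0 0 0;0 0 0 0 0 0 0"

```text
t: 24.65
ee_pos: [573.6, 45.8, 354.3]
orientation: [2.11, 2.28, -0.049]
ft_force: [-0.1, -0.9, -1.6]
width: 41.4
```

Request:
play_rows --plan "0 0 0 0 0 3 0;0 0 0 0 0 4 0;0 0 0 0 0 4 0;0 0 0 0 0 4 0;0 0 0 0 0 0 0"

```text
t: 25.28
ee_pos: [573.2, 44.9, 352.7]
orientation: [-2.023, -2.182, -0.215]
ft_force: [0.3, -0.4, -1.4]
width: 41.3
```

Run:
```python
from h import *
need(None)
```

```text
t 25.275 pos [573.2  44.9 352.7] w 41.3 F [ 0.3 -0.4 -1.4] q [-0.056  0.238  1.604  0.218  1.336 -0.186]
tool axes x [-0.073  0.974  0.213] y [ 0.997  0.075 -0.002] z [-0.018  0.212 -0.977] yang 4.33
```

The turn goes the right way and q4 is rising as predicted. I'll continue with the remaining 77.7°.

Request:
play_rows --plan "0 0 0 0 0 4 0;0 0 0 0 0 5 0;0 0 0 0 0 5 0;0 0 0 0 0 5 0;0 0 0 0 0 5 0;0 0 0 0 0 5 0;0 0 0 0 0 5 0;0 0 0 0 0 5 0;0 0 0 0 0 0 0"

```text
t: 26.4
ee_pos: [573.1, 45.6, 352.1]
orientation: [-1.613, -1.738, -0.769]
ft_force: [-0.5, -0.7, -0.9]
width: 40.9
```

Run:
```python
from h import *
need(None)
```

```text
t 26.4 pos [573.1  45.6 352.1] w 40.9 F [-0.5 -0.7 -0.9] q [-0.337  0.407  1.621  0.794  1.578 -0.604]
tool axes x [-0.045  0.624  0.78 ] y [ 0.997  0.077 -0.004] z [-0.062  0.777 -0.626] yang 4.41
```

Request:
play_rows --plan "0 0 0 0 0 5 0;0 0 0 0 0 5 0;0 0 0 0 0 5 0;0 0 0 0 0 5 0;0 0 0 0 0 5 0;0 0 0 0 0 5 0;0 0 0 0 0 4.7 0;0 0 0 0 0 4 0;0 0 0 0 0 0 0;0 0 0 0 0 0 0"

```text
t: 27.65
ee_pos: [573.7, 46.4, 354.2]
orientation: [-1.153, -1.248, -1.15]
ft_force: [0.9, -0.6, -1.7]
width: 41.4
```

Run:
```python
from h import *
need(None)
S=snap('scene','scene4'); T=snap('top','top4')
for f,im in(('s',S),('t',T)):
    w=cloud(im); px=im['pixels'].astype(int); x,y,z=w[...,0],w[...,1],w[...,2]
    wood=(px[...,0]-px[...,2]>50)
    m=wood&(abs(x-573)<45)&(abs(y-28)<45)&(z>230)&(z<440)
    P=w[m]; print(f,m.sum())
    if m.sum()>30:
        print(np.percentile(z[m],[0.5,99.5]).round(1))
        for a in range(240,440,20):
            q=P[(P[:,2]>=a)&(P[:,2]<a+20)]
            if len(q)>5: print(a,len(q),q.mean(0).round(1))
```

```text
t 27.65 pos [573.7  46.4 354.2] w 41.4 F [ 0.9 -0.6 -1.7] q [-0.432  0.688  1.65   1.198  1.928 -0.836]
tool axes x [-0.001  0.003  1.   ] y [0.997 0.079 0.   ] z [-0.079  0.997 -0.003] yang 4.51
s 1333
[327.6 406.5]
320 25 [596.9  29.4 329.1]
340 212 [595.6  15.5 353.4]
360 742 [585.6  14.7 368.9]
380 227 [583.   20.9 391.1]
400 127 [579.3  24.7 403.4]
t 1782
[285.7 407.8]
280 20 [566.5  41.9 289.3]
320 31 [565.4  44.7 331.4]
340 144 [559.9  24.8 349.9]
360 1134 [571.5  18.4 369.1]
380 130 [566.9  29.8 393.9]
400 316 [571.5  27.6 404.3]
```

View pics/scene4.png

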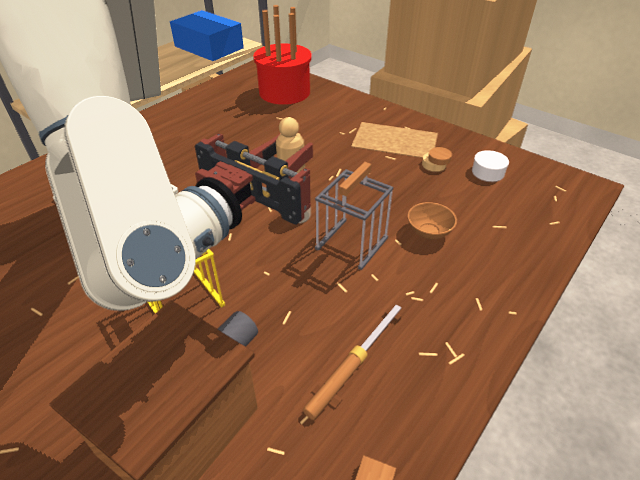

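The doll stands head up in the gripper (head at scene 289,127, head top z ≈ 407, so the foot is at about 274 mm). The guard is upright at 355,215. The gouge, jar and bowl still need a check against the first pictures, and the tilt needs one more look before I hand in.

Run:
```python
from h import *
from scipy.optimize import least_squares
for f in('scene','top'):
    im=load(f+'4'); w=cloud(im); px=im['pixels'].astype(int); x,y,z=w[...,0],w[...,1],w[...,2]
    wood=(px[...,0]-px[...,2]>50)
    H=w[wood&(abs(x-573)<25)&(abs(y-28)<25)&(z>385)&(z<412)]
    s=least_squares(lambda p:np.linalg.norm(H-p,axis=1)-14.5,[573,28,393],loss='soft_l1'); print(f,'head',s.x.round(1),len(H))
    # bystanders: change vs first pictures
    w0=cloud(load(f+'0')); d=np.abs(w[...,2]-w0[...,2])>8
    for n,(a,b) in dict(jar=(401,220),bowl=(684,379),gouge=(690,-10)).items():
        m=(abs(w0[...,0]-a)<50)&(abs(w0[...,1]-b)<60)&(w0[...,2]>6)
        m&=(w0[...,2]<100); print(' ',n,m.sum(),(d&m).sum())
```

```text
scene head [575.8  28.3 392.2] 306
  jar 929 864
  bowl 1240 0
  gouge 50 2
top head [572.8  26.9 392.8] 421
  jar 979 3
  bowl 2087 6
  gouge 270 4
```

Request:
play_rows --plan "0 0 0 0 0 0 0;0 0 0 0 0 0 0;0 0 0 0 0 0 0;0 0 0 0 0 0 0;0 0 0 0 0 0 0;0 0 0 0 0 0 0"

```text
t: 28.5
ee_pos: [573.6, 45.9, 353.9]
orientation: [-1.152, -1.245, -1.152]
ft_force: [-0.4, 0.1, -1.3]
width: 41.1
```

Run:
```python
from h import *
print(close_job())
```

```text
the job is handed in; nothing more can be done
None
```

The guard is off the lathe and standing on the bench, and the doll is held upright in the gripper. I handed the job in at about 28.5 s.

- **Guard:** I lifted the steel-grey cage by its handle and set it down until I felt the bench. It stands upright at about (557, 227) mm, roughly 34 cm from the chuck's mouth.
- **Doll:** I drew it straight out of the chuck (116 mm of travel, at most about 5 N at the wrist) and turned it head up. Its head centre lies within about 3 mm of straight above the grip point in both cameras. The foot is about 27 cm above the bench, worked out from the head's height because the gripper hides the foot. The gripper opening held steady at about 41 mm.
- **Gouge, jar and bowl:** the top camera shows them unmoved. The scene camera agrees for the gouge and bowl. It showed a large change at the jar, because the gripper stood in front of it there.
- **Disagreements:** one move was refused whole because a row was missing a number, and it was sent again. The two cameras differed by 3 to 5 mm in x, so I used values in between; both grasps held.

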